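# Lock the silver stock box and put its key away

## Robot

A 7-joint arm with a two-finger parallel gripper is mounted at the origin on the work surface. World frame = base frame: x ahead of the robot, y to its left, z up, the work surface at z = 0. Lengths are in mm, angles in degrees, forces in N, time in s.
With the tool pointing down it reaches from about 400 to 850 mm from the base axis. Payload 4.4 kg.
Tool frame: the origin (TCP) lies at the very end of the fingers, on their centre line; the grasp point (between the pads) lies 19 mm behind it; z points along the fingers, y is the direction in which the jaws open and shut (so a half turn about z gives the same grasp; the last joint's range is limited). The gripper opens to 94 mm and grips with 3 to 60 N. Pads are 16 mm wide; open, the fingers measure 119 mm over their backs; the gripper's body (75 mm by 177 mm) begins 78 mm behind the grasp point.
Start: joints at [-74.53, 36.005, 2.206, 86.941, -1.547, 57.084, -1.146], TCP at [214.167, 613.719, 205.478] pointing down, gripper open.
Joint ranges: [-175.42, 175.42], [-21.48, 121.26], [-71.46, 75.88], [10.55, 141.38], [-63.04, 243.04], [13.31, 113.54], [-168.57, 168.57]. Speed limits (degrees/s): [147.25, 147.25, 180, 180, 180, 180, 180].

## Interface

Orientations are given as [roll, pitch, yaw] about the fixed x, y, z axes, in that order (R = Rz(yaw) Ry(pitch) Rx(roll)).
In Python, from station import robot gives the robot as it stands.
- The arm moves only by the shell command python3 -m crank 'ROWS'. ROWS is JSON, a list of rows, each a list of 3 entries, a list of its own where there are three numbers: the closure, from -1 (fully open) to 1 (shut), then the shift along the tool's x, y, z scaled (see below), then the turn about the tool's z scaled (see below). In form: [[hand, [tx, ty, tz], twist], ...]. A call has 1 to 20 rows; each row shifts and turns the commanded pose from where the row before left it, along the tool's axes as they then stand; what a row does not reach is not made up. The controller multiplies each number of a shift by 4 cm and each number of a turn by 5 degrees. A row lasts 1/12 s, in which the tool goes at most 41.7 mm and 7.16 degrees, less where a joint would pass 70% of its speed; a pose out of reach is approached as far as the arm can. A call with a number of a shift or a turn outside -1 to 1 is refused whole. A call with a gripper value outside its range is refused whole. The fingers move at their own pace and stop on an object; the grip force is fixed at half the most. Time passes only in rows, so rows that do not move let the fingers close. It gives the time, the measured TCP pose, the force and the opening at its end, in the units of the state.
- robot.get_obs(): the state, without advancing time (a new reading comes with each control period).
- robot.get_image(name): name is "scene" or "side" or "wrist"; returns a dict with "image" (420x560x3 uint8, red, green, blue), "vertical_fov" (degrees; the focal length in pixels is half the picture's height over the tangent of half this angle, whatever the lens; pixels are square), "cx", "cy" (the principal point, pixels), "rvec" (rotation vector, rad) and "tvec" (3), from world to camera coordinates, as OpenCV has them. Camera axes: x right, y down, z forward; pixel columns grow to the right and rows downward; lengths in mm; the calibration is good to about 2 mm. A picture is of the moment at which its call begins. There is no depth.
- robot.hand_in(): hands the job in, once; it reports no verdict.
The state is a dict: "t": time; "joint_positions": joint angles; "qvel": joint speeds; "tau": joint torques, N m; "tool_pos": TCP position; "tcp_rot": TCP orientation; "force": force on the tool from outside, world axes, zero at the start; "wrist_torque": the same for the moment, N m; "gripper_width": finger opening in mm.
Only numpy, scipy, OpenCV 4.12 (cv2) and the standard library are available. Lean on these libraries where they do the work, as an engineer would, in place of code of your own. Each camera call takes 0.05 s, during which the arm holds its last target. There are 200 camera calls.

## Task

The key has been left in the lock of the green stock box. Turn it clockwise until the bolt is fully home in its keeper, then turn it back to the one position where it comes out, feeling for it with a light pull and never forcing the key or the lock, draw the key out and put it in the wooden tray. Leave the bolt home and the other things on the bench where they are.

Things in the scene. Friction and masses are not known exactly. Their poses are not given: they have to be found in the camera images.
- stock_box: Green steel box, 240 x 220 x 80 mm (x, y, z), fixed. Origin on the bench, exactly under the vertical lock axis. On the lid a steel lock case 72 x 64 mm (x, y), 21 mm high, with a round brass collar (outer diameter 48 mm, opening 25 mm, top 24 mm above the lid) about the keyhole. The bolt leaves the case on its +y side, 17 mm to -x of the lock axis, towards a dark steel keeper.
- lock_mouth (a point): Centre of the collar's top, on the lock axis, 104 mm above the bench; axes as the box. The blade is held under the lock's face with about 1 mm of play up and down; it comes up only where it lines up with a slot in the face (to about 0.06 rad). This differs from lock to lock: key x is then 0.05 to 1.0 rad counterclockwise of box x. Feel for it: turn under a light upward pull (5 N is plenty).
- key_bow (a point): Middle of the key's bow, a black plastic grip 30 mm wide (key x), 9 mm thick (y), 28 mm high (z), upright, 45 mm above the key's tip. At the start it is 130 mm above the bench, its underside 12 mm above the collar, key x within 0.2 rad of box x. Grip it across the 9 mm. Below: round steel neck, diameter 4 mm, and steel blade 20 (x) x 3 (y) x 11 mm (z), in the lock. Raised 22 mm it is clear of the lock.
- key: The whole key, 59 mm long, about 30 g; origin at its tip (the foot of the blade), axes as key_bow.
- bolt (a joint): Travel of the lock's bolt, m: 0 drawn in, 0.010 fully home in the keeper. It stays where it is left when the key is turned back.
- lock_plug: The plug that the key turns, inside the lock; origin on the lock axis, 80 mm above the bench; 0.04 rad of play to the key. Turning takes 0.03 N m, 0.1 with the bolt. Clockwise from above, the last 0.6 rad push the bolt home; hard stop with key x 0.65 rad clockwise of box x. Other hard stop: 1.2 rad counterclockwise of box x. At the start its x axis is the key's x.
- key_tray: Open wooden tray 120 x 140 mm (x, y), 22 mm high, walls and floor 4 to 5 mm thick, fixed; empty. Origin under its centre, on the bench.
- doming_block: Bystander: steel cube of 50 mm with round hollows, standing beyond the tray's +x edge; origin under its centre.
- bench_block: Bystander: small flat steel block 55 x 40 x 14 mm lying on the front corner of the box's lid; origin under its centre.
- punch_stand: Bystander: round steel stand with doming punches, diameter 68 mm, 78 mm high; origin under its centre.
- water_bottle: Bystander: clear bottle with a blue cap, diameter 60 mm, 170 mm high; origin under its centre.
- chasing_hammer: Bystander: hammer lying on the bench, 240 mm long.
- ring_clamp: Bystander: wooden ring clamp lying on the bench, 120 x 28 x 20 mm.
Mind the look-alikes: they are no part of the job. Of the things like the key_tray, leave any that is orange or yellow; of the rest the smaller one is meant.

How it is judged:
By the outcome, as a careful person would: the job done as asked, in the order asked, and still so for the second after the job is handed in, with the robot touching nothing.
It also fails if it takes over 72 s, if anything falls off the work surface, if the arm or the gripper's body presses on something with over 40 N, if the wrist force passes 120 N, or if a joint passes its speed limit or range.

## Working session

There is one attempt and no reset: what is moved stays moved. The work goes in short steps, Python scripts to look and compute and a shell command to move; the robot and the scene stay as the last step left them, time stands still between calls to the robot, and variables do not carry over. Pictures are saved under pics/ and viewed, about 8 in all and at most 12, crops included, and the job is handed in when it is done.

```bash
mkdir -p pics; ls; cat > h.py <<'E'
import numpy as np, cv2
from station import robot
from scipy.spatial.transform import Rotation as R
def cam(n):
    d=robot.get_image(n); im=d["image"]; f=im.shape[0]/2/np.tan(np.radians(d["vertical_fov"])/2)
    K=np.array([[f,0,d["cx"]],[0,f,d["cy"]],[0,0,1]]); Rm=cv2.Rodrigues(np.array(d["rvec"],float))[0]
    return im,K,Rm,np.array(d["tvec"],float)
def save(im,n): cv2.imwrite("pics/"+n,cv2.cvtColor(im,cv2.COLOR_RGB2BGR))
def at_z(c,u,v,z):
    _,K,Rm,t=c; C=-Rm.T@t; d=Rm.T@np.linalg.inv(K)@[u,v,1]; return C+d*(z-C[2])/d[2]
def proj(c,p):
    _,K,Rm,t=c; q=K@(Rm@np.array(p,float)+t); return q[:2]/q[2]
E
python3 - <<'E'
from h import *
import pickle
cs={n:cam(n) for n in("scene","side","wrist")}
pickle.dump(cs,open("c0.pkl","wb"))
for n in cs: save(cs[n][0],n+"0.png"); print(n,-cs[n][2].T@cs[n][3])
o=robot.get_obs(); print({k:np.round(v,3) for k,v in o.items()})
E
```

```text
pics
scene [1145.75434183 -433.00581458 1220.92374619]
side [ 485.73344546 1066.51681695  819.19176815]
wrist [139.38440469 640.0196118  385.4916194 ]
{'t': np.float64(0.15), 'joint_positions': array([-74.53 ,  36.047,   2.204,  86.981,  -1.546,  57.083,  -1.144]), 'qvel': array([-0.046, -0.167, -0.113, -0.106, -0.004, -0.008,  0.047]), 'tau': array([ 3.0000e-03, -5.5010e+01,  1.1450e+00, -1.8682e+01, -5.2000e-02,
        2.1000e-02,  0.0000e+00]), 'tool_pos': array([214.019, 613.237, 204.776]), 'tcp_rot': array([-1.79919e+02,  2.00000e-03,  1.60761e+02]), 'force': array([-0.032,  0.483,  0.56 ]), 'wrist_torque': array([-0.05 , -0.004, -0.018]), 'gripper_width': np.float64(93.732)}
```

View pics/scene0.png

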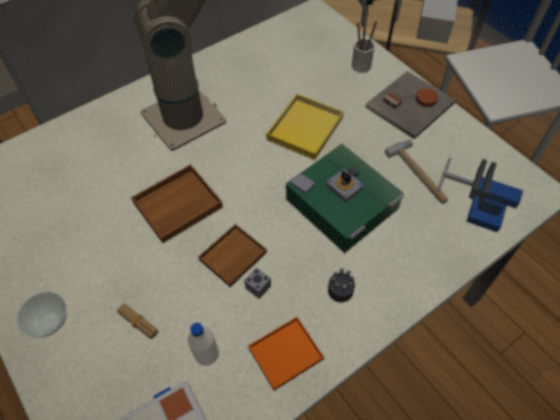

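View pics/side0.png

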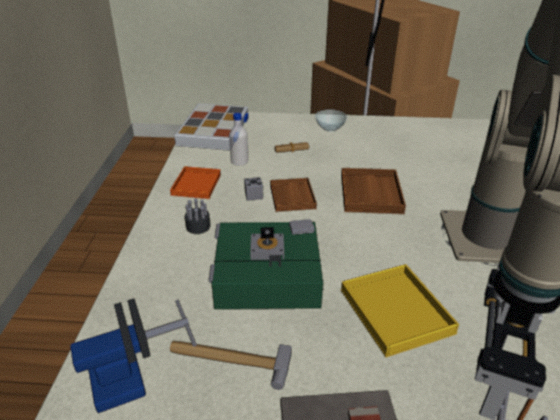

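Tray candidates in the scene view are small brown (233,254), large brown (177,202), yellow (305,126) and orange (286,352). I choose the small brown one, which has the doming block beside it at (258,282). The key is at scene (347,178) and side (267,233). One close crop will check both.

```bash
python3 - <<'E'
from h import *
import pickle
cs=pickle.load(open("c0.pkl","rb"))
a=cs["scene"][0][135:255,280:410]; b=cs["side"][0][205:315,200:335]; c=cs["scene"][0][220:300,190:280]
r=lambda i,w,h:cv2.resize(i,(w,h),interpolation=cv2.INTER_CUBIC)
top=np.hstack([r(a,390,360),r(b,405,360)]); 
bot=np.hstack([r(c,270,240),np.zeros((240,525,3),np.uint8)])
save(np.vstack([top,bot]),"crop1.png")
for n,u,v,z in [("scene",347,176,130),("side",267,233,130),("scene",233,254,10),("side",293,194,10),("scene",258,280,25)]:
    print(n,u,v,at_z(cs[n],u,v,z))
# tray corners (top rim z=22)
for p in [(233,226),(267,247),(234,284),(199,253)]: print(at_z(cs["scene"],*p,22))
# box lid corners z=80
for p in [(342,147),(402,190),(345,235),(287,189)]: print(at_z(cs["scene"],*p,80))
E
```

```text
scene 347 176 [568.47157331 194.13560885 130.        ]
side 267 233 [565.23973616 193.23640647 130.        ]
scene 233 254 [ 521.30709765 -149.48627045   10.        ]
side 293 194 [ 518.22166753 -149.70734909   10.        ]
scene 258 280 [ 630.45143537 -143.86912294   25.        ]
[ 454.79478716 -104.0344571    22.        ]
[564.21160079 -68.23895408  22.        ]
[ 601.62733336 -198.45567852   22.        ]
[ 470.92215359 -222.46064966   22.        ]
[453.27661027 279.83170366  80.        ]
[668.37393577 310.93808099  80.        ]
[684.01975942  94.74300801  80.        ]
[477.58621021  63.47502755  80.        ]
```

View pics/crop1.png

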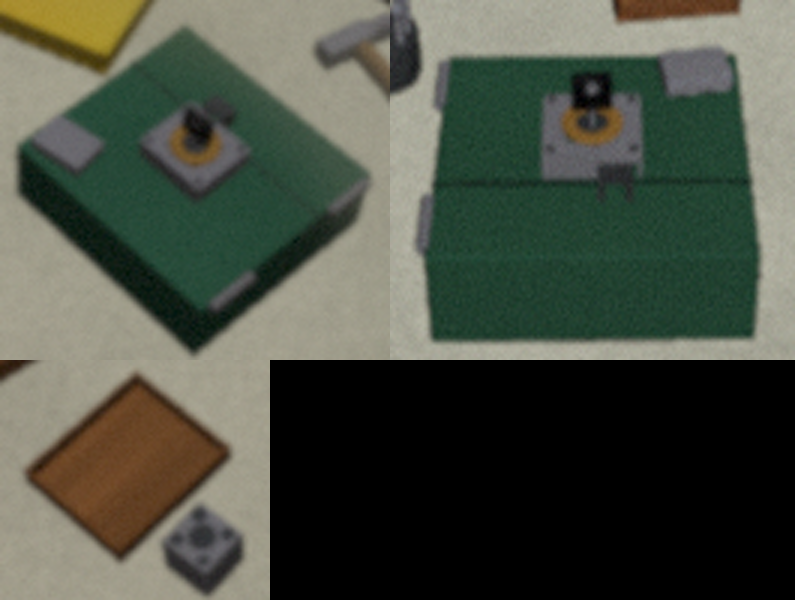

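Confirmed: the small brown tray with the cube beyond its +x edge, and the key with its bow roughly along the box x (box yaw about 7°). Moving above the key.

```bash
r='[-1,[-0.59,-0.35,0],0]'; python3 -m crank '[[-1,[-0.59,-0.35,0],0],[-1,[-0.59,-0.35,0],0],[-1,[-0.59,-0.35,0],0],[-1,[-0.59,-0.35,0],0],[-1,[-0.59,-0.35,0],0],[-1,[-0.59,-0.35,0],0],[-1,[-0.59,-0.35,0],0],[-1,[-0.59,-0.35,0],0],[-1,[-0.59,-0.35,0],0],[-1,[-0.59,-0.35,0],0],[-1,[-0.59,-0.35,0],0],[-1,[-0.59,-0.35,0],0],[-1,[-0.59,-0.35,0],0],[-1,[-0.59,-0.35,0],0],[-1,[-0.59,-0.35,0],0],[-1,[-0.59,-0.35,0],0],[-1,[-0.59,-0.35,0],0],[-1,[-0.59,-0.35,0],0],[-1,[-0.59,-0.35,0],0],[-1,[-0.59,-0.35,0],0]]'
python3 -m crank '[[-1,[0,0,0],-1],[-1,[0,0,0],-1],[-1,[0,0,0],-1],[-1,[0,0,0],-1],[-1,[0,0,0],-1],[-1,[0,0,0],-0.2],[-1,[0,0,0],0],[-1,[0,0,0],0]]'
python3 - <<'E'
from h import *
c=cam("wrist"); import pickle; pickle.dump(c,open("w1.pkl","wb"))
save(c[0],"wrist1.png"); p=proj(c,[566.5,193.7,130]); print(p); print(np.round(robot.get_obs()["joint_positions"],1),robot.get_obs()["tcp_rot"])
E
```

```text
t: 1.82
tool_pos: [568.1, 192.6, 205.2]
tcp_rot: [-180.0, -0.0, 160.8]
force: [-0.7, 0.2, -0.3]
gripper_width: 94.1
t: 2.48
tool_pos: [567.4, 193.7, 205.3]
tcp_rot: [-180.0, -0.0, -173.4]
force: [-0.3, 0.2, -0.5]
gripper_width: 93.6
[278.80227884 216.41023001]
[-18.9  31.8  -4.2  95.3   2.8  53.1  72.5] [-1.79993044e+02 -1.79927075e-02 -1.73344516e+02]
```

View pics/wrist1.png

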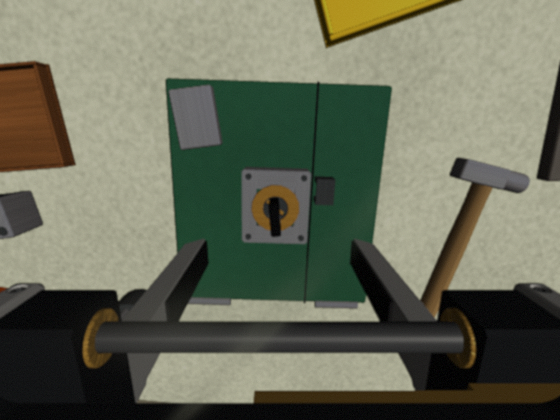

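The wrist view shows the collar at (275,209), the black bow at about (275,217) and the keeper at (325,191). Measuring the axis and bow angle.

```bash
python3 - <<'E'
from h import *
import pickle
c=pickle.load(open("w1.pkl","rb")); im=c[0].astype(int)
sub=im[165:250,235:320]
hsv=cv2.cvtColor(c[0],cv2.COLOR_RGB2HSV)[165:250,235:320]
br=((hsv[...,0]>8)&(hsv[...,0]<28)&(hsv[...,1]>110)&(hsv[...,2]>70)).astype(np.uint8)
cs,_=cv2.findContours(br,cv2.RETR_EXTERNAL,cv2.CHAIN_APPROX_NONE); k=max(cs,key=cv2.contourArea)
e=cv2.fitEllipse(cv2.convexHull(k)); u,v=e[0][0]+235,e[0][1]+165; print("collar",u,v,e[1],at_z(c,u,v,103))
dk=(sub.max(2)<35).astype(np.uint8); n,l,st,ce=cv2.connectedComponentsWithStats(dk)
for i in range(1,n):
    if st[i,4]>40:
        q=np.argwhere(l==i)[:,::-1].astype(np.float32); print(st[i],cv2.minAreaRect(q))
P=[at_z(c,*p,101)[:2] for p in [(243,170),(312,170),(311,243),(243,243)]]
print(np.array(P),np.mean(P,0))
L=[at_z(c,*p,80)[:2] for p in [(168,80),(390,86),(365,303),(180,298)]]; print(np.array(L))
crop=c[0][180:250,240:320]; save(cv2.resize(crop,(800,700)[:2] if 0 else (640,560),interpolation=cv2.INTER_CUBIC),"crop2.png")
E
```

```text
collar 274.9923439025879 207.73726654052734 (45.4561653137207, 47.3851432800293) [566.13610264 189.81360808 103.        ]
[ 33  33  12  38 365] ((38.5, 51.5), (37.0, 11.0), 90.0)
[[532.56196886 154.84640082]
 [524.90955326 221.26505009]
 [600.12464402 231.20901321]
 [608.22584265 161.04140861]] [566.4555022  192.09046818]
[[457.72821843  73.94952113]
 [438.62388058 286.99490774]
 [676.47731206 309.1397071 ]
 [694.92809316  91.1282412 ]]
```

View pics/crop2.png

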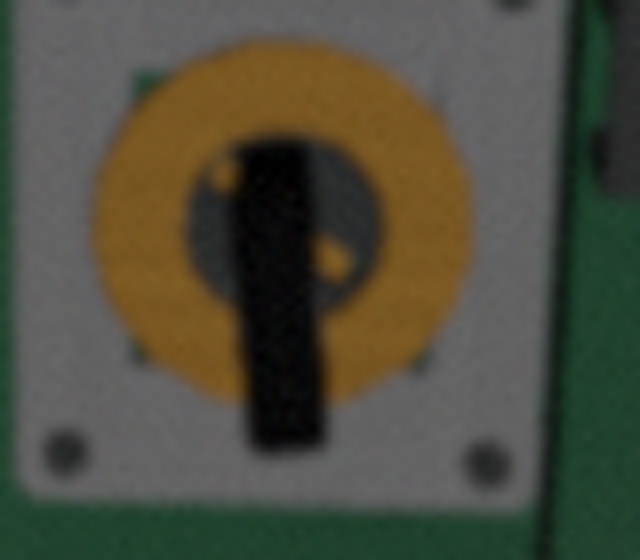

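```bash
python3 - <<'E'
from h import *
import pickle
c=pickle.load(open("w1.pkl","rb"))
for a,b in [((237,150),(250,445)),((312,145),(326,445))]:
    p,q=[at_z(c,240+s[0]/8,180+s[1]/8,144) for s in(a,b)]; d=q-p; print(p,q,np.degrees(np.arctan2(d[1],d[0])))
for yaw in (5,8,11): 
    for z in (116,144): 
        print(yaw,z,[(np.round((proj(c,[566.5+s*15*np.cos(np.radians(yaw)),190+s*15*np.sin(np.radians(yaw)),z])-[240,180])*8)) for s in(-1,1)])
E
```

```text
[547.65040521 183.73338344 144.        ] [580.48972506 188.66421005 144.        ] 8.539175346465713
[546.20374647 191.54302159 144.        ] [579.53575128 196.92879283 144.        ] 9.178499170331563
5 116 [array([283., 131.]), array([277., 373.])]
5 144 [array([280., 191.]), array([273., 456.])]
8 116 [array([276., 131.]), array([283., 373.])]
8 144 [array([272., 191.]), array([280., 456.])]
11 116 [array([269., 131.]), array([290., 372.])]
11 144 [array([265., 191.]), array([287., 455.])]
```

```bash
python3 -m crank '[[-1,[0,0,0],-0.46],[-1,[0.042,-0.082,0.3],0],[-1,[0,0,0.4],0],[-1,[0,0,0.4],0],[-1,[0,0,0.4],0],[-1,[0,0,0.4],0],[-1,[0,0,0.3],0],[-1,[0,0,0.1],0],[-1,[0,0,0],0],[-1,[0,0,0],0],[-1,[0,0,0],0]]'
python3 - <<'E'
from h import *
c=cam("wrist"); save(cv2.resize(c[0][150:420,120:440],(800,675)[:2] if 0 else (711,600)),"wrist2.png"); print(robot.get_obs()["wrist_torque"])
E
```

```text
t: 3.45
tool_pos: [567.1, 190.6, 114.4]
tcp_rot: [180.0, 0.1, -171.0]
force: [-0.1, -0.2, -0.5]
gripper_width: 94.2
[ 0.02540279 -0.01536687  0.01708938]
```

View pics/wrist2.png

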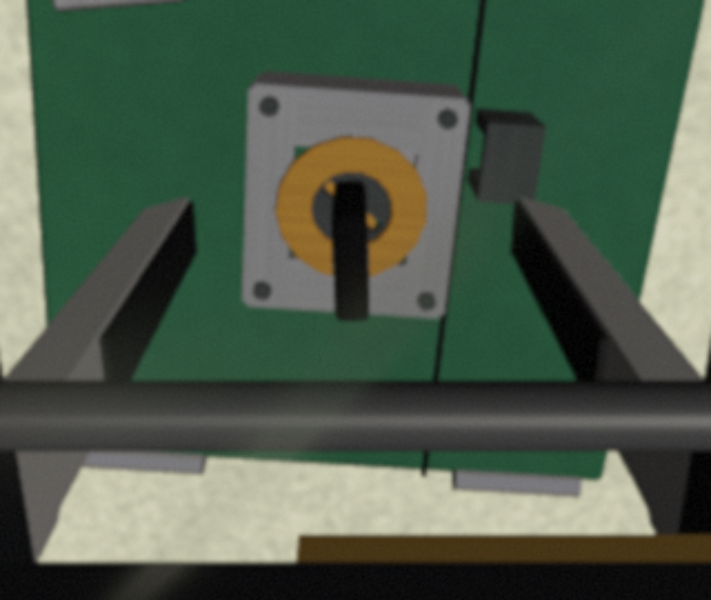

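The bow at (352,250) is centred between the pads at 195 and 515, and square to them. Closing.

```bash
python3 -m crank '[[1,[0,0,0],0],[1,[0,0,0],0],[1,[0,0,0],0],[1,[0,0,0],0],[1,[0,0,0],0],[1,[0,0,0],0],[1,[0,0,0],0],[1,[0,0,0],0],[1,[0,0,0],0],[1,[0,0,0],0],[1,[0,0,0],0],[1,[0,0,0],0]]'
python3 -c "
from h import *
print(robot.get_obs()['wrist_torque'])"
```

```text
t: 4.5
tool_pos: [566.3, 190.3, 113.4]
tcp_rot: [180.0, -0.0, -170.9]
force: [0.4, -0.8, -0.0]
gripper_width: 17.4
[0.03332778 0.04627404 0.02063277]
```

```bash
python3 -m crank '[[1,[0,0,0],0],[1,[0,0,0],0],[1,[0,0,0],0],[1,[0,0,0],0],[1,[0,0,0],0]]'
python3 -c "
from h import *
print(robot.get_obs()['wrist_torque'])"
```

```text
t: 4.92
tool_pos: [566.4, 190.1, 113.4]
tcp_rot: [-180.0, -0.0, -170.9]
force: [0.9, -0.5, -1.4]
gripper_width: 8.7
[-0.1457893  -0.0587349   0.03116628]
```

```bash
cat > q.py <<'E'
from h import *
o=robot.get_obs(); print("yaw",round(o["tcp_rot"][2],2),"z",round(o["tool_pos"][2],2),"F",np.round(o["force"],1),"T",np.round(o["wrist_torque"],3))
E
python3 -m crank '[[1,[0,0,0],0.6],[1,[0,0,0],0.6],[1,[0,0,0],0.6],[1,[0,0,0],0.6],[1,[0,0,0],0.6]]';python3 q.py
python3 -m crank '[[1,[0,0,0],0.6],[1,[0,0,0],0.6],[1,[0,0,0],0.6],[1,[0,0,0],0.6],[1,[0,0,0],0.6]]';python3 q.py
python3 -m crank '[[1,[0,0,0],0.5],[1,[0,0,0],0.5],[1,[0,0,0],0]]';python3 q.py
```

```text
t: 5.33
tool_pos: [566.4, 189.8, 113.4]
tcp_rot: [-180.0, 0.0, 173.9]
force: [0.9, -1.3, 0.3]
gripper_width: 8.8
yaw 173.93 z 113.44 F [ 0.9 -1.3  0.3] T [-0.345 -0.096  0.121]
t: 5.75
tool_pos: [566.4, 189.8, 113.4]
tcp_rot: [-180.0, 0.0, 158.9]
force: [-0.2, -1.2, 0.3]
gripper_width: 9.1
yaw 158.92 z 113.44 F [-0.2 -1.2  0.3] T [-0.294 -0.069  0.128]
t: 6.0
tool_pos: [566.4, 189.8, 113.5]
tcp_rot: [-180.0, 0.0, 154.0]
force: [-0.4, -1.7, 0.6]
gripper_width: 8.8
yaw 154.01 z 113.46 F [-0.4 -1.7  0.6] T [-0.434 -0.089  0.02 ]
```

```bash
python3 -m crank '[[1,[0,0,0],0.2],[1,[0,0,0],0.2],[1,[0,0,0],0.2]]' >/dev/null;python3 q.py
python3 -m crank '[[1,[0,0,0],0.2],[1,[0,0,0],0.2]]'>/dev/null;python3 q.py
python3 -m crank '[[1,[0,0,0],0.15]]'>/dev/null;python3 q.py
python3 -m crank '[[1,[0,0,0],0.15]]'>/dev/null;python3 q.py
```

```text
yaw 150.98 z 113.43 F [ 0.5 -1.9 -0.1] T [-0.652 -0.066  0.057]
yaw 148.96 z 113.43 F [ 1.6 -2.7  0. ] T [-0.775 -0.096  0.129]
yaw 148.21 z 113.43 F [ 0.8 -3.   0.4] T [-0.835 -0.064  0.059]
yaw 147.48 z 113.45 F [ 1.  -3.4  0.7] T [-0.858 -0.138  0.105]
```

```bash
for i in 1; do :; done
python3 -m crank '[[1,[0,0,0],0.15]]'>/dev/null;python3 q.py
python3 -m crank '[[1,[0,0,0],0.15]]'>/dev/null;python3 q.py
python3 -m crank '[[1,[0,0,0],0]]'>/dev/null;python3 q.py
```

```text
yaw 146.73 z 113.44 F [ 0.6 -3.4  0.1] T [-0.925 -0.137  0.058]
yaw 145.97 z 113.46 F [-0.3 -4.1  0.9] T [-0.986 -0.056  0.162]
yaw 146.0 z 113.43 F [ 0.3 -3.7  0.3] T [-1.077 -0.09   0.047]
```

```bash

python3 -m crank '[[1,[-0.006,-0.008,0],0],[1,[0,0,0],0]]'>/dev/null;python3 q.py
python3 -m crank '[[1,[0,0,0],0.15]]'>/dev/null;python3 q.py
python3 -m crank '[[1,[0,0,0],0.15]]'>/dev/null;python3 q.py
python3 -m crank '[[1,[0,0,0],0],[1,[0,0,0],0]]'>/dev/null;python3 q.py
```

```text
yaw 146.06 z 113.44 F [-0.1 -3.3  0.8] T [-0.926 -0.109  0.077]
yaw 145.29 z 113.44 F [ 0.8 -3.3  1.4] T [-0.939 -0.082  0.125]
yaw 144.49 z 113.42 F [ 1.1 -3.8 -0. ] T [-1.015 -0.079  0.09 ]
yaw 144.56 z 113.44 F [ 0.3 -3.2  0.4] T [-0.974 -0.092  0.027]
```

```bash

python3 -m crank '[[1,[0,0,0],0.12]]'>/dev/null;python3 q.py
python3 -m crank '[[1,[0,0,0],0.12]]'>/dev/null;python3 q.py
python3 -m crank '[[1,[0,0,0],0],[1,[0,0,0],0]]'>/dev/null;python3 q.py
python3 - <<'E'
from h import *
import pickle
a=cam("wrist"); b=cam("side"); pickle.dump((a,b),open("w3.pkl","wb"))
r=lambda i,w,h:cv2.resize(i,(w,h),interpolation=cv2.INTER_CUBIC)
save(np.hstack([r(a[0][150:300,200:350],500,500),r(b[0][220:280,240:276+0],300,500)]),"t3.png")
E
```

```text
yaw 143.95 z 113.41 F [-0.5 -3.1 -0.2] T [-0.965 -0.106  0.07 ]
yaw 143.31 z 113.45 F [ 0.4 -3.8 -0.1] T [-1.05  -0.127  0.103]
yaw 143.35 z 113.46 F [ 0.  -4.2 -0. ] T [-1.057 -0.087  0.078]
```

View pics/t3.png

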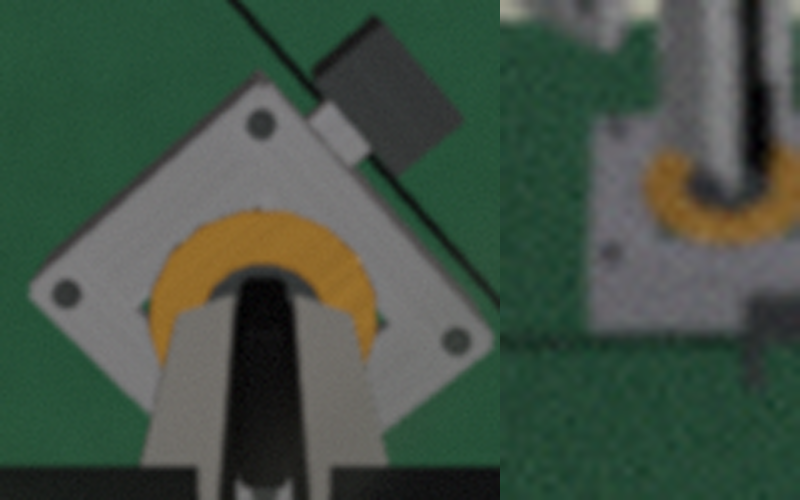

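```bash
python3 - <<'E'
from h import *
import pickle
a,b=pickle.load(open("w3.pkl","rb"))
P=[at_z(a,200+u*.3,150+v*.3,101) for u,v in [(30,292),(260,77),(493,337)]]
for p,q in zip(P,P[1:]): d=q-p; print(d, np.degrees(np.arctan2(d[1],d[0])))
E
python3 -m crank '[[1,[0,0,0],0.12],[1,[0,0,0],0]]'>/dev/null;python3 q.py
python3 -m crank '[[1,[0,0,0],0.12],[1,[0,0,0],0]]'>/dev/null;python3 q.py
python3 -m crank '[[1,[0,0,0],0.12],[1,[0,0,0],0]]'>/dev/null;python3 q.py
```

```text
[-7.4450823  65.92273423  0.        ] 96.4434820704402
[74.16588757  6.52795006  0.        ] 5.030109984808769
yaw 142.72 z 113.45 F [ 0.8 -4.1  0.3] T [-1.092 -0.065  0.117]
yaw 142.13 z 113.45 F [ 0.9 -4.4 -0. ] T [-1.067 -0.107  0.1  ]
yaw 141.53 z 113.44 F [ 0.5 -4.5  0.4] T [-1.15  -0.059  0.156]
```

```bash
cat > m.py <<'E'
from h import *
o=[]
for i in range(4): o.append(robot.get_obs()); robot.get_image("side")
o.append(robot.get_obs()); f=lambda k:np.round(np.mean([x[k] for x in o],0),3)
print("yaw",f("tcp_rot")[2],"z",f("tool_pos")[2],"F",f("force"),"T",f("wrist_torque"),"sd",np.std([x["wrist_torque"][2] for x in o]).round(3))
E
python3 m.py
python3 -m crank '[[1,[0,0,0],0.12],[1,[0,0,0],0]]'>/dev/null;python3 m.py
python3 -m crank '[[1,[0,0,0],0.12],[1,[0,0,0],0]]'>/dev/null;python3 m.py
```

```text
yaw 141.553 z 113.443 F [ 0.251 -4.134  0.047] T [-1.152 -0.091  0.162] sd 0.023
yaw 140.948 z 113.446 F [ 0.207 -4.332  0.231] T [-1.185 -0.084  0.174] sd 0.036
yaw 140.352 z 113.444 F [-0.006 -4.673  0.213] T [-1.273 -0.091  0.238] sd 0.037
```

Holding torque rises steadily to 0.24 N·m, well above the bolt's 0.1, so the hard stop is reached. Now turning back.

```bash
python3 -m crank '[[1,[0,0,0],-0.5],[1,[0,0,0],-0.6],[1,[0,0,0],-0.6],[1,[0,0,0],-0.6],[1,[0,0,0],-0.6],[1,[0,0,0],-0.6],[1,[0,0,0],-0.6],[1,[0,0,0],-0.6],[1,[0,0,0],-0.6],[1,[0,0,0],-0.6],[1,[0,0,0],-0.6],[1,[0,0,0],-0.6],[1,[0,0,0],-0.6],[1,[0,0,0],0]]'>/dev/null; python3 m.py
python3 -m crank '[[1,[0,0,-0.02],0],[1,[0,0,0],0]]'>/dev/null; python3 m.py
python3 -m crank '[[1,[0,0,-0.01],0],[1,[0,0,0],0]]'>/dev/null; python3 m.py
```

```text
yaw 178.783 z 113.461 F [-0.166 -3.757 -0.014] T [-1.026  0.027 -0.015] sd 0.019
yaw 178.845 z 114.164 F [ 0.288 -3.134 -1.306] T [-0.965 -0.038 -0.009] sd 0.022
yaw 178.859 z 114.607 F [-0.317 -3.313 -1.73 ] T [-0.872 -0.    -0.013] sd 0.032
```

```bash
python3 -m crank '[[1,[0,-0.025,0],0],[1,[0,0,0],0]]'>/dev/null; python3 m.py
python3 -m crank '[[1,[0,0,-0.015],0],[1,[0,0,0],0]]'>/dev/null; python3 m.py
```

```text
yaw 178.886 z 114.696 F [-0.225 -0.635 -2.422] T [-0.168  0.044 -0.01 ] sd 0.024
yaw 178.888 z 114.837 F [ 1.286  1.674 -8.518] T [ 0.441 -0.312 -0.025] sd 0.022
```

```bash
python3 -m crank '[[1,[0,0,0.007],0],[1,[0,0,0],0]]'>/dev/null; python3 m.py
for i in 1 2 3; do python3 -m crank '[[1,[0,0,0],-0.3],[1,[0,0,0],-0.3]]'>/dev/null; python3 q.py; done
```

```text
yaw 178.884 z 114.859 F [ 1.098  3.199 -9.243] T [ 0.953 -0.302 -0.008] sd 0.026
yaw -177.98 z 114.85 F [  0.5   3.9 -10.8] T [ 1.244 -0.301 -0.049]
yaw -174.97 z 114.87 F [  1.5   5.1 -11.6] T [ 1.394 -0.267 -0.046]
yaw -171.98 z 114.89 F [  0.4   4.9 -11.6] T [ 1.459 -0.229 -0.08 ]
```

```bash
python3 -m crank '[[1,[0,-0.004,0.011],0],[1,[0,0,0],0],[1,[0,0,0],0]]'>/dev/null; python3 m.py; python3 -m crank '[[1,[0,0,0],0],[1,[0,0,0],0],[1,[0,0,0],0]]'>/dev/null; python3 m.py
```

```text
yaw -172.045 z 114.846 F [-0.09   4.753 -8.274] T [ 1.392 -0.063 -0.042] sd 0.034
yaw -172.045 z 114.828 F [ 0.224  4.947 -8.296] T [ 1.381 -0.053 -0.061] sd 0.024
```

```bash
python3 -m crank '[[1,[0,0.02,0.008],0],[1,[0,0,0],0],[1,[0,0,0],0]]'>/dev/null; python3 m.py; 
for i in 1 2 3 4; do python3 -m crank '[[1,[0,0,0],-0.25],[1,[0,0,0],-0.25]]'>/dev/null; python3 q.py; done
```

```text
yaw -172.128 z 114.714 F [-1.03   3.337 -2.048] T [ 0.921  0.307 -0.044] sd 0.014
yaw -169.51 z 114.65 F [-1.5  3.2  0.9] T [ 0.887  0.463 -0.064]
yaw -167.01 z 114.61 F [-1.4  3.3  1.9] T [0.966 0.535 0.02 ]
yaw -164.51 z 114.48 F [-2.1  2.9  1.6] T [ 0.978  0.426 -0.001]
yaw -162.01 z 114.41 F [-1.6  3.6  2.3] T [ 1.045  0.439 -0.034]
```

```bash
python3 -m crank '[[1,[0,0.01,-0.007],0],[1,[0,0,0],0],[1,[0,0,0],0],[1,[0,0,0],0]]'>/dev/null; python3 m.py; python3 -m crank '[[1,[0,0.01,-0.004],0],[1,[0,0,0],0],[1,[0,0,0],0],[1,[0,0,0],0]]'>/dev/null; python3 m.py
```

```text
yaw -162.153 z 114.45 F [-0.265  2.571 -0.531] T [ 0.812 -0.025 -0.021] sd 0.016
yaw -162.158 z 114.615 F [ 0.387  0.664 -0.553] T [ 0.275 -0.102  0.029] sd 0.022
```

```bash
python3 -m crank '[[1,[0,0,-0.005],0],[1,[0,0,0],0],[1,[0,0,0],0],[1,[0,0,0],0]]'>/dev/null; python3 m.py; python3 -m crank '[[1,[0,0,-0.005],0],[1,[0,0,0],0],[1,[0,0,0],0],[1,[0,0,0],0]]'>/dev/null; python3 m.py
```

```text
yaw -162.156 z 114.69 F [ 0.811 -0.748 -2.879] T [-0.15  -0.291  0.006] sd 0.024
yaw -162.152 z 114.773 F [ 2.257 -1.72  -6.056] T [-0.442 -0.524 -0.007] sd 0.034
```

```bash
for i in 1 2 3 4; do python3 -m crank '[[1,[0,0,0],0.25],[1,[0,0,0],0.25]]'>/dev/null; python3 q.py; done
```

```text
yaw -164.77 z 114.79 F [ 1.9 -1.8 -7.6] T [-0.591 -0.544  0.06 ]
yaw -167.27 z 114.83 F [ 1.5 -2.2 -8. ] T [-0.718 -0.52   0.066]
yaw -169.77 z 114.83 F [ 2.2 -3.2 -8.3] T [-0.866 -0.543  0.056]
yaw -172.27 z 114.82 F [ 2.4 -3.3 -9.2] T [-0.977 -0.582  0.047]
```

```bash
python3 -m crank '[[1,[0,0.01,0.002],-0.6],[1,[0,0,0],-0.6],[1,[0,0,0],-0.6]]'>/dev/null; python3 q.py; for i in 1 2 3 4 5; do python3 -m crank '[[1,[0,0,0],-0.25],[1,[0,0,0],-0.25]]'>/dev/null; python3 q.py; done
```

```text
yaw -163.1 z 114.83 F [ 2.3 -4.1 -9.4] T [-1.054 -0.574 -0.049]
yaw -160.68 z 114.84 F [ 2.3 -4.5 -8.4] T [-1.177 -0.6   -0.059]
yaw -158.15 z 114.84 F [ 2.2 -4.5 -8.9] T [-1.246 -0.588 -0.044]
yaw -155.64 z 114.84 F [ 1.9 -4.9 -9.2] T [-1.224 -0.61  -0.08 ]
yaw -153.14 z 114.83 F [ 1.8 -3.8 -8.4] T [-1.209 -0.586 -0.081]
yaw -150.65 z 114.86 F [ 2.4 -5.4 -8.7] T [-1.197 -0.596 -0.008]
```

```bash
python3 -m crank '[[1,[0,-0.025,0.003],0],[1,[0,0,0],0],[1,[0,0,0],0]]'>/dev/null; python3 m.py; for i in 1 2 3 4 5; do python3 -m crank '[[1,[0,0,0],-0.25],[1,[0,0,0],-0.25]]'>/dev/null; python3 q.py; done
```

```text
yaw -150.661 z 114.838 F [ 0.527 -3.471 -6.874] T [-0.916 -0.08  -0.04 ] sd 0.037
yaw -148.02 z 114.83 F [-0.3 -3.7 -5.8] T [-0.923  0.104 -0.079]
yaw -145.51 z 114.83 F [-0.8 -3.5 -5.4] T [-0.895  0.214 -0.047]
yaw -143.01 z 114.86 F [-0.7 -3.9 -6.7] T [-0.864  0.232 -0.065]
yaw -140.51 z 114.89 F [-0.5 -2.6 -6.4] T [-0.733  0.207 -0.104]
yaw -138.01 z 114.91 F [-0.7 -2.9 -5.9] T [-0.625  0.281 -0.006]
```

Still blocked with a steady pull of about 6 N. Carrying on counterclockwise.

```bash
for i in 1 2 3 4; do python3 -m crank '[[1,[0,0,0],-0.25],[1,[0,0,0],-0.25]]'>/dev/null; python3 q.py; done
```

```text
yaw -135.51 z 114.93 F [-0.8 -1.8 -5.5] T [-0.578  0.238 -0.049]
yaw -133.01 z 115.01 F [-0.8 -1.5 -4.6] T [-0.418  0.224 -0.013]
yaw -130.51 z 115.08 F [ 0.  -2.1 -4.9] T [-0.34   0.25  -0.045]
yaw -128.01 z 115.19 F [-1.1 -1.7 -3.1] T [-0.215  0.297 -0.058]
```

```bash
python3 -m crank '[[1,[0,0,-0.01],0],[1,[0,0,0],0],[1,[0,0,0],0]]'>/dev/null; python3 m.py; python3 -m crank '[[1,[0,0,0],-0.25],[1,[0,0,0],-0.25]]'>/dev/null; python3 q.py;
```

```text
yaw -128.131 z 115.649 F [-1.602 -0.725 -1.101] T [-0.01   0.381  0.028] sd 0.027
yaw -125.51 z 115.64 F [-1.1  0.2  0.7] T [ 0.085  0.465 -0.064]
```

```bash
python3 -m crank '[[1,[0,0,-0.02],0],[1,[0,0,0],0]]'>/dev/null; python3 m.py; python3 -m crank '[[1,[0,0,-0.02],0],[1,[0,0,0],0]]'>/dev/null; python3 m.py
```

```text
yaw -125.636 z 116.219 F [-0.96   0.921 -0.178] T [ 0.266  0.323 -0.017] sd 0.03
yaw -125.637 z 116.93 F [-0.403  1.299 -0.353] T [ 0.361  0.324 -0.028] sd 0.021
```

It rises freely (up 3.5 mm with no force). Drawing it out gently.

```bash
python3 -m crank '[[1,[0,0,-0.05],0],[1,[0,0,-0.05],0],[1,[0,0,0],0]]'>/dev/null; python3 q.py; python3 -m crank '[[1,[0,0,-0.1],0],[1,[0,0,-0.1],0],[1,[0,0,0],0]]'>/dev/null; python3 q.py;python3 -m crank '[[1,[0,0,-0.1],0],[1,[0,0,-0.1],0],[1,[0,0,-0.1],0],[1,[0,0,0],0]]'; python3 q.py
```

```text
yaw -125.65 z 121.22 F [-1.5  1.2 -0.3] T [ 0.256  0.433 -0.015]
yaw -125.65 z 129.98 F [-0.3 -0.3  0.1] T [0.062 0.019 0.029]
t: 22.93
tool_pos: [567.2, 190.0, 142.0]
tcp_rot: [-179.9, 0.1, -125.6]
force: [0.4, 0.2, -1.1]
gripper_width: 8.8
yaw -125.65 z 141.97 F [ 0.4  0.2 -1.1] T [ 0.107  0.085 -0.006]
```

```bash
python3 -m crank '[[1,[0,0,-0.3],0],[1,[0,0,-0.4],0],[1,[0,0,-0.4],0],[1,[0,0,-0.3],0],[1,[0,0,0],0],[1,[0,0,0],0]]'; python3 - <<'E'
from h import *
import pickle
a=cam("wrist"); b=cam("scene"); s=cam("side")
r=lambda i,w,h:cv2.resize(i,(w,h),interpolation=cv2.INTER_CUBIC)
save(np.hstack([r(a[0][100:420,120:440],500,500),r(s[0][170:290,220:320],300,500)]),"t4.png")
# tray corners from the wrist and side at higher accuracy
E
```

```text
t: 23.43
tool_pos: [566.8, 189.9, 197.2]
tcp_rot: [-180.0, 0.1, -125.6]
force: [-0.9, 0.4, -0.4]
gripper_width: 8.5
```

View pics/t4.png

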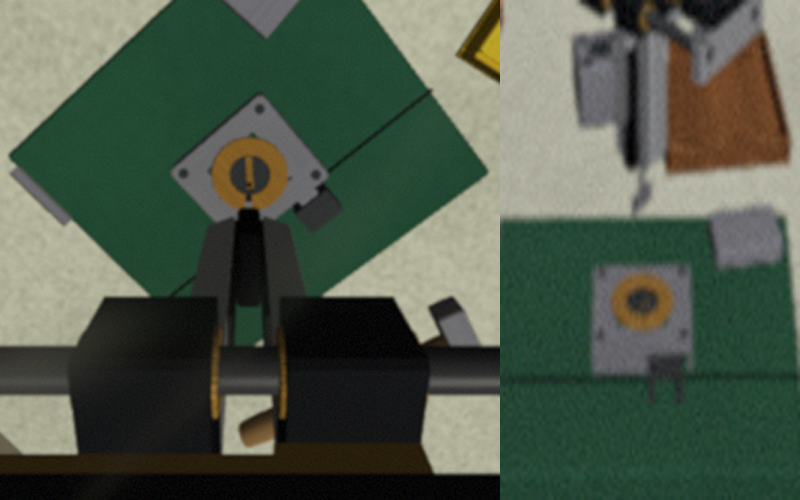

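The lock is empty at crop (248,175), the bolt is in the keeper and the key hangs in the fingers. Moving to the tray centre, about (520,-150).

```bash
python3 -m crank '[[1,[0,0,0],1],[1,[0,0,0],1],[1,[0,0,0],1],[1,[0,0,0],1],[1,[0,0,0],1],[1,[0,0,0],1],[1,[0,0,0],1],[1,[0,0,0],1],[1,[0,0,0],1],[1,[0,0,0],0]]'
python3 -m crank '[[1,[0.181,-0.585,0],0],[1,[0.181,-0.585,0],0],[1,[0.181,-0.585,0],0],[1,[0.181,-0.585,0],0],[1,[0.181,-0.585,0],0],[1,[0.181,-0.585,0],0],[1,[0.181,-0.585,0],0],[1,[0.181,-0.585,0],0],[1,[0.181,-0.585,0],0],[1,[0.181,-0.585,0],0],[1,[0.181,-0.585,0],0],[1,[0.181,-0.585,0],0],[1,[0.181,-0.585,0],0],[1,[0.181,-0.585,0],0],[1,[0,0,0],0],[1,[0,0,0],0]]'
python3 - <<'E'
from h import *
c=cam("wrist"); p=proj(c,[520,-149.5,5]); print(p); im=c[0].copy(); cv2.circle(im,tuple(int(x) for x in p),4,(0,255,0),1); save(im,"w5.png")
E
```

```text
t: 24.42
tool_pos: [565.9, 189.7, 195.9]
tcp_rot: [-180.0, -0.1, -170.8]
force: [0.7, -0.5, -0.4]
gripper_width: 8.3
t: 25.75
tool_pos: [519.0, -151.4, 196.3]
tcp_rot: [180.0, -0.1, -170.7]
force: [0.6, -0.1, -0.7]
gripper_width: 9.1
[280.08631989 191.94614009]
```

View pics/w5.png

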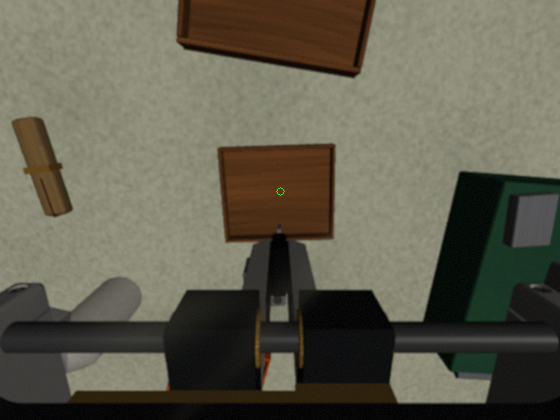

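The tray (corners around (221,148)–(333,239)) is centred on the mark at (280,192). The bottle is near (100,310), so I check its clearance to the gripper body before descending.

```bash
python3 - <<'E'
from h import *
import pickle
cs=pickle.load(open("c0.pkl","rb"))
print(at_z(cs["scene"],203,353,15),at_z(cs["scene"],197,329,165),at_z(cs["side"],240,118,165))
E
```

```text
[ 704.13615222 -355.5484878    15.        ] [ 706.99216704 -347.93799415  165.        ] [ 693.29577944 -329.51217446  165.        ]
```

```bash
python3 -m crank '[[1,[0,0,0.3],0],[1,[0,0,0.5],0],[1,[0,0,0.5],0],[1,[0,0,0.5],0],[1,[0,0,0.5],0],[1,[0,0,0.5],0],[1,[0,0,0.4],0],[1,[0,0,0.3],0],[1,[0,0,0.2],0],[1,[0,0,0.1],0],[1,[0,0,0.1],0],[1,[0,0,0.05],0],[1,[0,0,0],0],[1,[0,0,0],0]]'
```

```text
t: 26.97
tool_pos: [520.2, -149.9, 39.3]
tcp_rot: [-180.0, 0.0, -170.6]
force: [-0.0, -0.3, -0.8]
gripper_width: 8.8
```

```bash
python3 -m crank '[[1,[0,0,0.05],0],[1,[0,0,0.05],0],[1,[0,0,0],0]]'; python3 -m crank '[[-1,[0,0,0],0],[-1,[0,0,0],0],[-1,[0,0,0],0],[-1,[0,0,0],0],[-1,[0,0,0],0],[-1,[0,0,0],0],[-1,[0,0,0],0],[-1,[0,0,0],0],[-1,[0,0,0],0],[-1,[0,0,0],0],[-1,[0,0,0],0],[-1,[0,0,0],0],[-1,[0,0,0],0],[-1,[0,0,0],0]]'
python3 -m crank '[[-1,[0,0,-0.2],0],[-1,[0,0,-0.3],0],[-1,[0,0,-0.5],0],[-1,[0,0,-0.5],0],[-1,[0,0,-0.5],0],[-1,[0,0,-0.5],0],[-1,[0,0,-0.5],0],[-1,[0,0,-0.5],0],[-1,[0,0,-0.5],0],[-1,[0,0,0],0],[-1,[0,0,0],0],[-1,[0,0,0],0]]'
python3 - <<'E'
from h import *
a=cam("wrist"); s=cam("side"); c=cam("scene")
r=lambda i,w,h:cv2.resize(i,(w,h),interpolation=cv2.INTER_CUBIC)
save(np.hstack([r(a[0][100:300,180:380],400,400),r(s[0][150:300,190:340],400,400)]),"t6.png")
E
```

```text
t: 27.22
tool_pos: [519.7, -149.9, 34.8]
tcp_rot: [180.0, -0.0, -170.6]
force: [-0.1, -0.4, -0.5]
gripper_width: 8.9
t: 28.38
tool_pos: [519.7, -149.9, 34.8]
tcp_rot: [180.0, -0.0, -170.6]
force: [-0.4, -0.2, -0.4]
gripper_width: 93.7
t: 29.38
tool_pos: [519.1, -149.8, 194.5]
tcp_rot: [180.0, -0.0, -170.6]
force: [-0.5, 0.2, -0.5]
gripper_width: 93.9
```

View pics/t6.png

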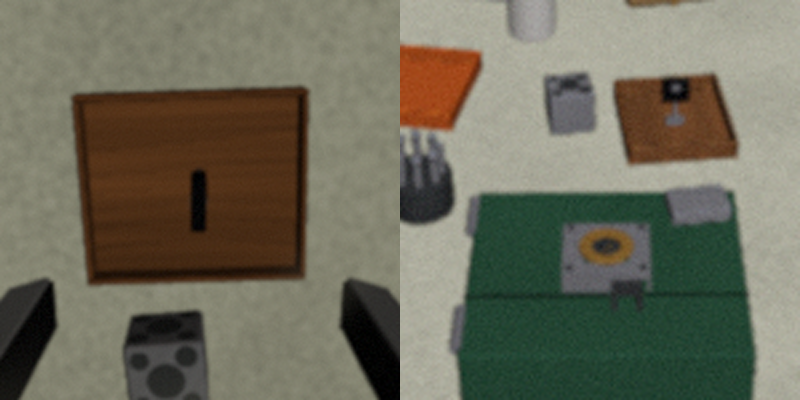

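The key is in the tray but stands on its blade, bow at side crop (676,90). To leave it at rest, I regrip it, shift it 20 mm to +y, and tip it gently flat.

```bash
python3 -m crank '[[-1,[0,0,0.3],0],[-1,[0,0,0.5],0],[-1,[0,0,0.5],0],[-1,[0,0,0.5],0],[-1,[0,0,0.5],0],[-1,[0,0,0.5],0],[-1,[0,0,0.5],0],[-1,[0,0,0.4],0],[-1,[0,0,0.2],0],[-1,[0,0,0],0],[-1,[0,0,0],0],[-1,[0,0,0],0]]'
python3 -m crank '[[1,[0,0,0],0],[1,[0,0,0],0],[1,[0,0,0],0],[1,[0,0,0],0],[1,[0,0,0],0],[1,[0,0,0],0],[1,[0,0,0],0],[1,[0,0,0],0],[1,[0,0,0],0],[1,[0,0,0],0],[1,[0,0,0],0],[1,[0,0,0],0],[1,[0,0,0],0],[1,[0,0,0],0],[1,[0,0,0],0],[1,[0,0,0],0],[1,[0,0,0],0]]'
```

```text
t: 30.53
tool_pos: [520.3, -150.0, 39.5]
tcp_rot: [-180.0, 0.1, -170.6]
force: [0.1, 0.2, -0.4]
gripper_width: 94.1
t: 31.95
tool_pos: [519.7, -149.9, 38.8]
tcp_rot: [180.0, -0.0, -170.6]
force: [-0.3, 0.5, 0.3]
gripper_width: 8.7
```

```bash
python3 -m crank '[[1,[0,0,-0.075],0],[1,[0,0,0],0],[1,[0,0.1,0],0],[1,[0,0.1,0],0],[1,[0,0.1,0],0],[1,[0,0.1,0],0],[1,[0,0.1,0],0],[1,[0,0,0.06],0],[1,[0,0,0],0],[1,[0,0,0],0]]'
python3 -m crank '[[-1,[0,0,0],0],[-1,[0,0,0],0],[-1,[0,0,0],0],[-1,[0,0,0],0],[-1,[0,0,0],0],[-1,[0,0,0],0],[-1,[0,0,0],0],[-1,[0,0,0],0],[-1,[0,0,0],0],[-1,[0,0,0],0],[-1,[0,0,0],0],[-1,[0,0,0],0],[-1,[0,0,0],0],[-1,[0,0,0],0]]'
python3 -m crank '[[-1,[0,0,-0.1],0],[-1,[0,-0.15,-0.05],0],[-1,[0,-0.2,0],0],[-1,[0,-0.2,0],0],[-1,[0,-0.2,0],0],[-1,[0,-0.15,0],0],[-1,[0,-0.1,0],0],[-1,[0,-0.1,0],0],[-1,[0,-0.1,0],0],[-1,[0,-0.1,0],0],[-1,[0,-0.1,0],0],[-1,[0,-0.1,0],0],[-1,[0,0,0],0],[-1,[0,0,0],0],[-1,[0,0,0],0],[-1,[0,0,0],0]]'
python3 - <<'E'
from h import *
a=cam("wrist"); s=cam("side")
r=lambda i,w,h:cv2.resize(i,(w,h),interpolation=cv2.INTER_CUBIC)
save(np.hstack([r(a[0][100:400,130:430],400,400),r(s[0][150:300,190:340],400,400)]),"t7.png")
E
```

```text
t: 32.78
tool_pos: [516.4, -130.3, 39.3]
tcp_rot: [-180.0, -0.0, -170.6]
force: [0.4, -0.4, 0.4]
gripper_width: 8.9
t: 33.95
tool_pos: [516.5, -130.2, 39.5]
tcp_rot: [180.0, -0.0, -170.6]
force: [0.6, 0.5, -0.5]
gripper_width: 93.6
t: 35.28
tool_pos: [526.2, -189.0, 45.4]
tcp_rot: [180.0, -0.0, -170.6]
force: [0.0, -0.0, -0.5]
gripper_width: 93.9
```

View pics/t7.png

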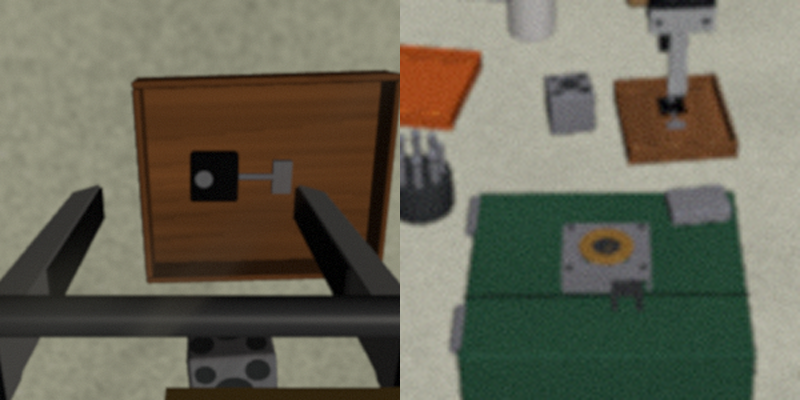

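The key now lies flat inside the tray (bow at crop (214,176), blade at (282,177)). Raising clear and handing in.

```bash
python3 -m crank '[[-1,[0,0,-0.2],0],[-1,[0,0,-0.4],0],[-1,[0,0,-0.5],0],[-1,[0,0,-0.5],0],[-1,[0,0,-0.5],0],[-1,[0,0,-0.5],0],[-1,[0,0,-0.5],0],[-1,[0,0,-0.4],0],[-1,[0,0,-0.2],0],[-1,[0,0,0],0],[-1,[0,0,0],0],[-1,[0,0,0],0]]'
python3 - <<'E'
from h import *
import pickle
s=cam("side")[0].astype(int); o=pickle.load(open("c0.pkl","rb"))["side"][0].astype(int)
d=(abs(s-o).max(2)>60).astype(np.uint8); n,l,st,_=cv2.connectedComponentsWithStats(d)
print([list(map(int,x)) for x in st[1:] if x[4]>15])
print(robot.hand_in())
E
```

```text
t: 36.38
tool_pos: [525.5, -189.1, 192.5]
tcp_rot: [180.0, -0.1, -170.6]
force: [0.2, 0.1, -0.2]
gripper_width: 93.9
[[279, 0, 25, 10, 179], [459, 0, 45, 113, 1399], [511, 0, 49, 121, 3135], [279, 9, 30, 64, 719], [278, 74, 33, 32, 619], [551, 74, 9, 53, 285], [499, 101, 6, 11, 31], [288, 113, 5, 14, 65], [543, 113, 17, 71, 411], [500, 116, 8, 24, 95], [486, 118, 8, 22, 73], [538, 137, 15, 39, 150], [505, 145, 22, 6, 71], [475, 145, 85, 273, 11119], [555, 164, 5, 15, 46], [287, 187, 10, 6, 43], [549, 190, 11, 16, 94], [261, 231, 13, 8, 65]]
the job is handed in; nothing more can be done
None
```

I turned the key clockwise until it met the hard stop and the bolt was in its keeper, then drew the key out and laid it in the small brown tray. The job was handed in at about 36 s with the robot touching nothing.

**Bolt:** At the stop the holding torque rose to about 0.24 N·m, well above the 0.1 N·m the bolt needs. The pictures show the bolt across the gap and in the keeper, before and after the key came out. That the last millimetre is home rests on the torque at the stop, because no sensor reads the bolt directly.

**Finding the slot:** I turned back under a light upward pull, and the key came free about 0.8 rad counterclockwise of the box's x axis. It then drew out with no noticeable force. The pull was mostly 5–9 N and peaked at about 12 N, above the suggested 5 N, because the arm's z force kept creeping up.

**Key slip:** At the stop the tool had turned about 6° past the expected angle. Up to 2.3° of that is play, and the rest was the key giving slightly in the grip.

**In the tray:** The key first stood upright on its blade when released, so I regripped it, moved it 20 mm and tipped it over. The last picture shows it lying flat and well inside the tray.

**Other things on the bench:** A before-and-after comparison of the side view shows changes only at the arm, the key and the tray. I did not compare the scene view.

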